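# Park the print head in its index notch

## Robot

A 6-joint arm with a two-finger parallel gripper is mounted at the origin on the work surface. World frame = base frame: x ahead of the robot, y to its left, z up, the work surface at z = 0. Lengths are in m, angles in rad, forces in N, time in s.
With the tool pointing down it reaches from about 0.35 to 0.775 m from the base axis. Payload 7.3 kg.
Tool frame: the origin (TCP) lies at the very end of the fingers, on their centre line; the grasp point (between the pads) lies 19 mm behind it; z points along the fingers, y is the line along which they close (so a half turn about z gives the same grasp; the last joint's range is limited). The gripper opens to 92 mm and grips with 3 to 60 N. Pads are 19 mm wide; open, the fingers measure 130 mm over their backs; the gripper's body (75 mm by 190 mm) begins 47 mm behind the grasp point.
Start: joints at [-1.295, 0.342, 1.524, -0, 1.275, -0.146], TCP at [0.215, -0.479, 0.198] pointing down, gripper open.
Joint ranges: [-2.53, 2.53], [-0.77, 2.02], [0.04, 2.7], [-1, 4.14], [0.28, 2.66], [-3.11, 3.11]. Speed limits (rad/s): [2.57, 2.57, 3.14, 3.14, 3.14, 3.14].

## Interface

Orientations are given as [roll, pitch, yaw] about the fixed x, y, z axes, in that order (R = Rz(yaw) Ry(pitch) Rx(roll)).
In Python, from cell import robot gives the robot as it stands. The module is installed in compiled form; this text tells all that it offers.
- The arm moves only by the tool arm_command, never from a script. Its argument "moves" is a list of rows, each a list of 3 entries, a list of its own where there are three numbers: the shift along the tool's x, y, z in m, then the turn, a rotation vector about the tool's x, y, z in rad, then the finger opening in m, from 0 to 0.0918. In form: [[[dx, dy, dz], [ax, ay, az], claw], ...]. A call has exactly 5 rows; each row is the pose to reach, as a shift and turn from the pose commanded when the call began, along the tool's axes at that moment; what a row does not reach only later rows make up. A row lasts 1/10 s, in which the tool goes at most 50 mm and 8.59 degrees, less where a joint would pass 70% of its speed; a pose out of reach is approached as far as the arm can. A call with a gripper value outside its range is refused whole. The fingers move at their own pace and stop on an object; "squeeze" is the grip in N (left out, the last holds). Time passes only in rows, so rows that repeat a pose let the fingers close, or fill a call up. It gives the time, the measured TCP pose, the force, the opening and the grip force at its end, in the units of the state.
- robot.observe(): the state, without advancing time (a new reading comes with each control period).
- robot.read_camera(name): name is "scene" or "top" or "wrist"; returns the picture (480x640x3 uint8, red, green, blue); there is no depth.
- robot.camera_model(name): a dict with "fx", "fy", "cx", "cy" (pixels), "R" (3x3) and "t" (3): a world point X has camera coordinates R X + t. Camera axes: x right, y down, z forward; pixel columns grow to the right and rows downward; lengths in m; the calibration is good to about 2 mm. The wrist camera is an equidistant fisheye: a pixel r from the principal point sees the ray r / f radians off the axis. A picture is of the moment at which its call begins: read the wrist's pose just before it. camera_model takes no time and is no camera call; for the wrist camera it gives the pose at the moment of the call.
- robot.hand_in(): hands the job in; it is judged then, once.
The state is a dict: "time": time; "qpos": joint angles; "qvel": joint speeds; "joint_efforts": joint torques, N m; "tool_pos": TCP position; "tool_rot": TCP orientation; "contact_force": force on the tool from outside, world axes, zero at the start; "torque": the same for the moment, N m; "opening": finger opening in m; "grip_force": force on a finger pad.
Only numpy, scipy, OpenCV 4.12 (cv2) and the standard library are available. Lean on these libraries where they do the work, as an engineer would, in place of code of your own. Each camera call takes 0.05 s, during which the arm holds its last target. There are 200 camera calls.

## Task

Push the print head along its rail with the fingertips until its index pin clicks down into the notch of the clamp with the tall tab, riding over the low clamp if that comes first, and leave it parked there with the hand clear. Only push the head: do not pull up the spring knob of the pin, and leave the tools and parts lying around where they are.

Things in the scene. Friction and masses are not known exactly. Their poses are not given: they have to be found in the camera images.
- axis: Print axis lying on the bench (all sizes here in mm): aluminium base 120 (its x) x 440 (its y) x 20 high, origin at the centre of its underside. Its y axis runs along the rail, from the end where the print head starts towards the far end; base yaw is within 0.3 rad of the world's. A steel rail (15 wide, top at z = 32) runs along y at its x = -20, an index strip (20 wide, top at z = 26) at its x = +32; black end stops on the rail reach z = 42 at y = +-218 to +-206.
- head (a joint): Travel of the print head along the axis base's +y, in m, 0 to 0.29; 0 when its centre is at y = -150 mm in the base's frame, starts at 0 to 0.04. Slides with about 1 N of friction. Driving its pin over a clamp's cross bar takes about 8 N pushed slowly (up to 20 N if fast) as the pin climbs the bar.
- head_rear (a point): Centre of the head's end face on the starting side (facing the base's -y). The head is (mm) a dark grey box with a round fan on top, 52 (x) x 70 (along the rail) x 62 tall, its underside 36 and its top 98 above the bench, centred over the rail; the face is 52 wide and 62 tall and flat. A black bracket on its +x side carries the pin.
- head_front (a point): Centre of the head's opposite end face (facing the base's +y), of the same size.
- pin_tip (a point): Lower end of the index pin, a vertical 8 mm steel pin with a ball end, at the middle of the head's length, 52 mm from the head's centre plane towards the base's +x, over the index strip. On top is a black round spring knob 18 across and 16 tall, its top 82 to 85 above the bench.
- pin (a joint): Height of the index pin in m: 0 with its tip on the strip, about 0.003 on top of a cross bar, about 0.0003 in the notch between two bars, up to 0.012 if its knob is pulled up. Sprung down with 5 to 7 N. The push fades at a bar's top; past it the spring draws pin and head the last 4 or 5 mm into the notch and centres them when let go.
- tab_clamp: Index clamp with the tall upright tab: steel clamp fixed on the index strip, with a dark round-topped tab 22 wide and 5 thick rising 55 above the strip on its +x side. Origin on the strip's top (26 above the bench) at the centre of its notch; its axes are parallel to the base's. The notch is the gap between two cross bars (8 mm rods across the strip, 3 mm proud of it) whose centres lie at y = -6 and +6. It may be the first or the second clamp on the head's way.
- low_clamp: The other index clamp, the same bars and notch, but without a tab: only a low block with a screw on its +x side, 10 tall above the strip. Same origin and axes. The two clamps are at least 60 mm apart.
- big_frame: Bystander (mm): flat black printed frame, 2 by 2 windows, 170 x 170 x 7; origin in it or under it. Stays where it is.
- small_frame: Bystander (mm): flat black printed frame, one window, 95 x 95 x 7; origin in it or under it. Stays where it is.
- scraper: Bystander (mm): scraper with a handle, 200 long, lying; origin in it or under it. Stays where it is.
- driver: Bystander (mm): screwdriver, 170 long, lying; origin in it or under it. Stays where it is.
- grease: Bystander (mm): small lidded jar, 44 across, 55 tall; origin in it or under it. Stays where it is.
- tray: Bystander (mm): small open grey tray, 60 x 90 x 25; origin in it or under it. Stays where it is.
- tape: Bystander (mm): roll of paper tape lying flat, 90 across, 24 tall; origin in it or under it. Stays where it is.

How it is judged:
By the outcome, as a careful person would: the job done as asked, in the order asked, and still so for the second after the job is handed in, with the robot touching nothing.
It also fails if it takes over 48 s, if anything falls off the work surface, if the arm or the gripper's body presses on something with over 40 N, if the wrist force passes 120 N, or if a joint passes its speed limit or range.

## Working session

There is one attempt and no reset: what is moved stays moved. The work goes in short steps, Python scripts to look and compute and a tool call to move; the robot and the scene stay as the last step left them, time stands still between calls to the robot, and variables do not carry over. Pictures are saved under pics/ and viewed, at most 10 in all, crops included, and the job is handed in when it is done.

Besides the shell and the picture viewer there is one more tool, called after "Call:" as name(argument=value, ...) on one line, values as JSON. arm_command: Moves the arm, as the interface text tells. Its arguments: {"type":"object","properties":{"moves":{"type":"array"},"squeeze":{"type":"number"}},"required":["moves"]}

```bash
mkdir -p pics
python3 - <<'E'
from cell import robot
import cv2,numpy as np
for n in("scene","top"):
    im=robot.read_camera(n); cv2.imwrite(f"pics/{n}0.png",im[:,:,::-1])
    m=robot.camera_model(n); print(n,m)
print(robot.observe())
E
```

```text
scene {'fx': 613.0312444969572, 'fy': 613.0312444969572, 'cx': 320.81253805872365, 'cy': 242.86496473938104, 'R': array([[ 4.49253330e-04,  9.99999573e-01, -8.07509110e-04],
       [ 6.90242561e-01, -8.94389578e-04, -7.23577506e-01],
       [-7.23577919e-01, -2.32307552e-04, -6.90242668e-01]]), 't': array([-0.00772377, -0.32828101,  1.77866213])}
top {'fx': 452.3862798032498, 'fy': 452.3862798032498, 'cx': 316.4913851624299, 'cy': 242.1988245036028, 'R': array([[-0.01135506, -0.99991595,  0.00625718],
       [-0.99020823,  0.01037367, -0.13921226],
       [ 0.13913565, -0.00777668, -0.9902428 ]]), 't': array([0.02173698, 0.52934688, 0.96256449])}
{'time': 0.1, 'qpos': array([-1.29503523e+00,  3.42638106e-01,  1.52491046e+00, -7.43456644e-06,
        1.27542096e+00, -1.46051581e-01]), 'qvel': array([-0.00080265, -0.00158421, -0.00217644,  0.00162315, -0.00104441,
       -0.00119568]), 'joint_efforts': array([ 1.02984057e-03, -4.32005811e+01, -2.44694406e+01,  7.19505153e-02,
        5.26672555e-02, -4.43343197e-05]), 'tool_pos': array([ 0.2148248, -0.4785923,  0.1972261]), 'tool_rot': array([-3.14022941e+00, -1.93346134e-04,  4.21814720e-01]), 'contact_force': array([ 0.18991511,  0.33182436, -0.4911163 ]), 'torque': array([ 0.02066085, -0.00409714, -0.01955252]), 'grip_force': 0.0, 'opening': 0.0918780196774477}
```

View pics/scene0.png

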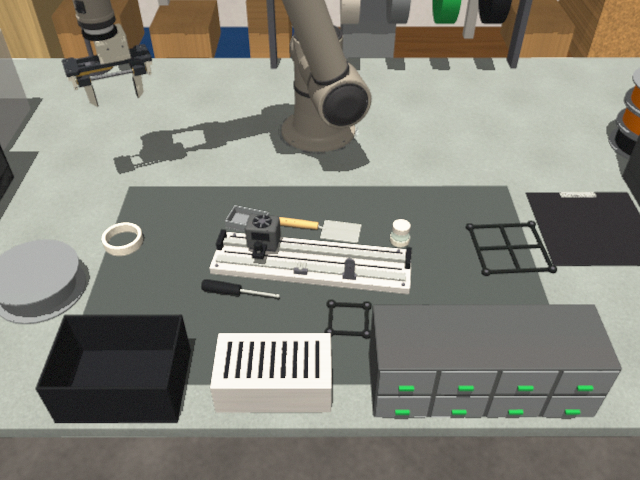

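View pics/top0.png

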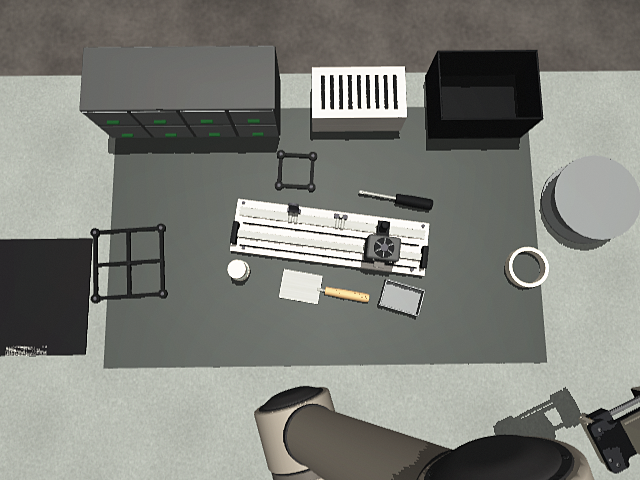

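The pictures show the axis in the middle. The head is at its world −y end, with the fan at top (383,247) and scene (262,222). The low clamp comes first, at top (340,218) and scene (301,268). The tab clamp is second, at top (293,208) and scene (349,268). I'll measure next.

```bash
cat > h.py <<'E'
import numpy as np,cv2
from cell import robot
def ray(n,u,v):
    m=robot.camera_model(n); R,t=m["R"],m["t"]
    d=R.T@np.array([(u-m["cx"])/m["fx"],(v-m["cy"])/m["fy"],1.]); return -R.T@t,d/np.linalg.norm(d)
def plane(n,p,z):
    o,d=ray(n,*p); return o+d*(z-o[2])/d[2]
def tri(a,b):
    o,d=ray("top",*a); p,e=ray("scene",*b)
    s=np.linalg.lstsq(np.c_[d,-e],p-o,rcond=None)[0]; x,y=o+d*s[0],p+e*s[1]
    return (x+y)/2,np.linalg.norm(x-y)
E
python3 - <<'E'
from h import *
for n,(x0,y0,x1,y1) in dict(top=(222,190,442,285),scene=(200,200,420,300)).items():
    im=cv2.imread(f"pics/{n}0.png")
    g=im.min(2); m=np.zeros_like(g); m[y0:y1,x0:x1]=(g[y0:y1,x0:x1]>165)
    m=cv2.morphologyEx(m,cv2.MORPH_CLOSE,np.ones((9,9)))
    c=max(cv2.findContours(m,0,2)[0],key=cv2.contourArea)
    q=cv2.approxPolyDP(cv2.convexHull(c),5,True)[:,0]
    for p in q: print(n,p,plane(n,p,.02).round(3))
    cr=cv2.resize(im[y0:y1,x0:x1],None,fx=3.6,fy=3.6,interpolation=cv2.INTER_CUBIC); cv2.imwrite(f"pics/{n}_c.png",cr)
E
```

```text
top [238 199] [0.633 0.193 0.02 ]
top [428 223] [ 0.573 -0.237  0.02 ]
top [424 275] [ 0.456 -0.223  0.02 ]
top [385 284] [ 0.437 -0.135  0.02 ]
top [232 277] [0.456 0.204 0.02 ]
top [227 269] [0.474 0.216 0.02 ]
scene [410 224] [0.432 0.219 0.02 ]
scene [407 291] [0.645 0.19  0.02 ]
scene [215 273] [ 0.591 -0.223  0.02 ]
scene [209 267] [ 0.573 -0.239  0.02 ]
scene [227 232] [ 0.46  -0.212  0.02 ]
scene [325 220] [0.418 0.018 0.02 ]
```

View pics/top_c.png

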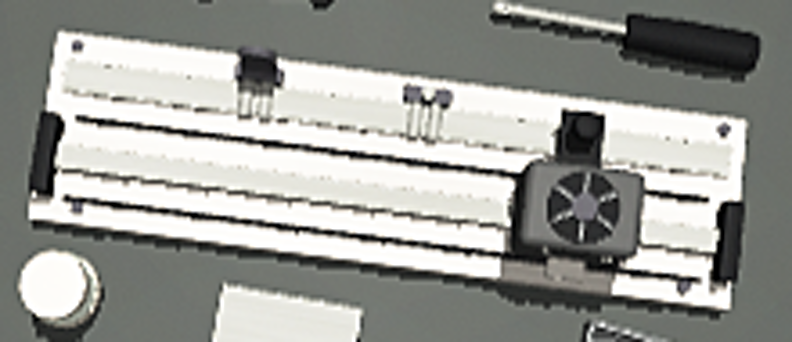

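View pics/scene_c.png

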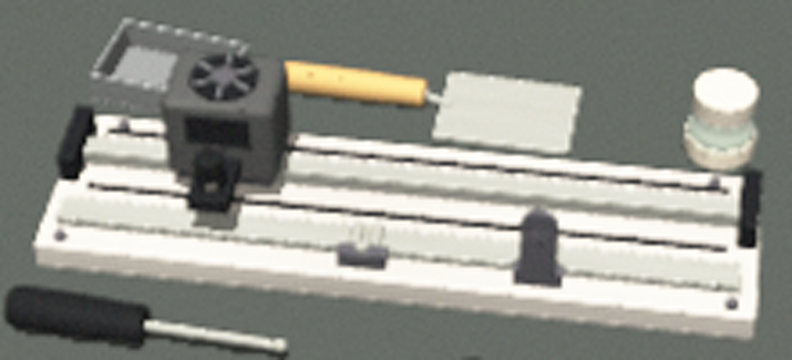

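The crops show three things clearly: the notch bars at top crop x 244/266 and 411/434, the fan hub at top crop (585,203) and scene crop (223,75), and the tab top at scene crop (540,210).

Run:
```python
from h import *
T=lambda x,y:(222+(x+.5)/3.6-.5,190+(y+.5)/3.6-.5); S=lambda x,y:(200+(x+.5)/3.6-.5,200+(y+.5)/3.6-.5)
C=np.array([plane("top",T(*p),.02)[:2] for p in[(58,32),(747,119),(730,308),(30,215)]])
print(C.round(4),[np.linalg.norm(C[i]-C[i-1]).round(4) for i in range(4)])
ctr=C.mean(0); ey=(C[0]-C[1])+(C[3]-C[2]); ey/=np.linalg.norm(ey); ex=np.array([ey[1],-ey[0]])
yaw=np.arctan2(ex[1],ex[0]); print("ctr",ctr,"yaw",yaw)
b=lambda P:(np.array([(P[:2]-ctr)@ex,(P[:2]-ctr)@ey,P[2]])*1e3).round(1)
for n,a,s in[("hub",(585,203),(223,75)),("knob",(588,128),(212,157)),("tabtop",(258,52),(540,210)),("lowbars",(423,119),(368,236)),("stop near",(731,203),(78,112)),("jar",(53,285),(727,82))]:
    P,e=tri(T(*a),S(*s)); print(n,P.round(4),"err",round(e*1e3,1),"base",b(P))
print("tab notch",b(plane("top",T(255,101),.029)),"low",b(plane("top",T(423,121),.029)))
for x,y in((0,-195),(-20,-145),(-20,145)): print(x,y,ctr+ex*x/1e3+ey*y/1e3)
```

```text
[[ 0.6342  0.1939]
 [ 0.5739 -0.2398]
 [ 0.4552 -0.2238]
 [ 0.5178  0.2098]] [np.float64(0.1175), np.float64(0.4378), np.float64(0.1197), np.float64(0.438)]
ctr [ 0.5452467  -0.01497508] yaw -0.14076251472682685
hub [ 0.511  -0.1224  0.1016] err 1.3 base [ -18.8 -111.2  101.6]
knob [ 0.5587 -0.1283  0.0786] err 3.4 base [  29.2 -110.3   78.6]
tabtop [0.6062 0.0664 0.0807] err 3.0 base [48.9 89.1 80.7]
lowbars [ 0.5747 -0.0348  0.0269] err 1.4 base [ 31.9 -15.5  26.9]
stop near [ 0.5137 -0.2132  0.0738] err 1.3 base [  -3.4 -200.7   73.8]
jar [0.4708 0.1899 0.0593] err 3.4 base [-102.5  192.4   59.3]
tab notch [29.3 89.1 29. ] low [ 30.4 -16.3  29. ]
0 -195 [ 0.51788857 -0.2080464 ]
-20 -145 [ 0.50510129 -0.15573497]
-20 145 [0.54578775 0.13139673]
```

Call:
arm_command(moves=[[[0.042,-0.016,0],[0,0,-0.112],0],[[0.084,-0.033,0],[0,0,-0.224],0],[[0.126,-0.049,0],[0,0,-0.336],0],[[0.168,-0.066,0],[0,0,-0.448],0],[[0.21,-0.082,0],[0,0,-0.56],0]], squeeze=10)

```text
time: 0.6
tool_pos: [0.3738, -0.3166, 0.1976]
tool_rot: [-3.141, -0.0, 0.986]
contact_force: [0.3, 0.1, -0.7]
opening: 0.0565
grip_force: 0.0
```

Call:
arm_command(moves=[[[0.04,0.008,0],[0,0,-0.112],0],[[0.08,0.015,0],[0,0,-0.224],0],[[0.12,0.023,0],[0,0,-0.336],0],[[0.16,0.03,0],[0,0,-0.446],0],[[0.178,0.034,0],[0,0,-0.446],0]])

```text
time: 1.1
tool_pos: [0.5017, -0.1863, 0.1974]
tool_rot: [-3.141, -0.001, 1.433]
contact_force: [0.3, -0.1, 0.1]
opening: 0.0163
grip_force: 0.0
```

Call:
arm_command(moves=[[[0,0,0],[0,0,0],0],[[0,0,0],[0,0,0],0],[[0,0,0],[0,0,0],0],[[0,0,0],[0,0,0],0],[[0,0,0],[0,0,0],0]])

```text
time: 1.6
tool_pos: [0.4996, -0.1899, 0.1979]
tool_rot: [3.142, 0.0, 1.426]
contact_force: [0.8, 0.7, 1.4]
opening: 0.0001
grip_force: 0.0
```

Run:
```python
from h import *
ctr=np.array([.5452467,-.01497508]);yaw=-.1408;ex=np.array([np.cos(yaw),np.sin(yaw)]);ey=np.array([-ex[1],ex[0]])
o=robot.observe();p=o["tool_pos"][:2]-ctr;print(o["tool_pos"],o["tool_rot"],"base",p@ex,p@ey)
a=robot.read_camera("scene")[150:300,190:390];b=robot.read_camera("wrist")
a=cv2.resize(a,None,fx=2.5,fy=2.5,interpolation=cv2.INTER_CUBIC);b=cv2.resize(b,(500,375))
b=b[:,:300]if 0 else b
cv2.imwrite("pics/c2.png",np.vstack([a[:225],b])[:,:,::-1] if 0 else np.vstack([a,b[:, :500]])[:600,:,::-1] if 0 else cv2.resize(np.vstack([a,b]),(400,600))[:,:,::-1])
```

```text
[ 0.49962271 -0.18988269  0.19791179] [3.14155263e+00 1.66871937e-04 1.42622568e+00] base -0.020626795592909825 -0.1795793858560803
```

View pics/c2.png

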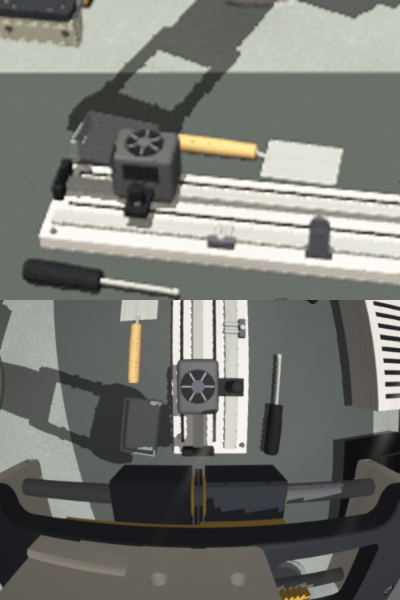

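The hand is lined up behind the head: in the wrist view the head is ahead of the fingers at (198,385), centred on the rail. I'll descend now.

Call:
arm_command(moves=[[[0,0,0.03],[0,0,0],0],[[0,0,0.06],[0,0,0],0],[[0,0,0.09],[0,0,0],0],[[0,0,0.12],[0,0,0],0],[[0,0,0.142],[0,0,0],0]])

```text
time: 2.2
tool_pos: [0.4993, -0.189, 0.0541]
tool_rot: [-3.14, -0.0, 1.427]
contact_force: [-0.2, 0.5, -0.2]
opening: 0.0005
grip_force: 0.0
```

Call:
arm_command(moves=[[[0.002,0,0],[0,0,0],0],[[0.005,0,0],[0,0,0],0],[[0.01,0,0],[0,0,0],0],[[0.015,0,0],[0,0,0],0],[[0.02,0,0],[0,0,0],0]])

```text
time: 2.7
tool_pos: [0.5036, -0.169, 0.0568]
tool_rot: [3.14, 0.001, 1.428]
contact_force: [0.3, 1.1, 0.5]
opening: 0.0006
grip_force: 0.0
```

Call:
arm_command(moves=[[[0.003,0,0],[0,0,0],0],[[0.006,0,0],[0,0,0],0],[[0.01,0,0],[0,0,0],0],[[0.014,0,0],[0,0,0],0],[[0.018,0,0],[0,0,0],0]])

```text
time: 3.2
tool_pos: [0.5057, -0.1513, 0.0558]
tool_rot: [3.141, 0.0, 1.428]
contact_force: [1.3, -2.0, 1.4]
opening: 0.0004
grip_force: 0.6
```

Call:
arm_command(moves=[[[0.01,0,0],[0,0,0],0],[[0.02,0,0],[0,0,0],0],[[0.03,0,0],[0,0,0],0],[[0.038,0,0],[0,0,0],0],[[0.042,0,0],[0,0,0],0]])

```text
time: 3.7
tool_pos: [0.5116, -0.1087, 0.0558]
tool_rot: [-3.141, -0.0, 1.429]
contact_force: [0.5, -0.8, 0.2]
opening: 0.0003
grip_force: 0.5
```

```bash
cat >> h.py <<'E'
ctr=np.array([.5452467,-.01497508]);yaw=-.1408;ex=np.array([np.cos(yaw),np.sin(yaw)]);ey=np.array([-ex[1],ex[0]])
def look(name,save=False):
    o=robot.observe();p=o["tool_pos"][:2]-ctr;print("tcp base",(p@ex).round(4),(p@ey).round(4),o["tool_pos"].round(4),o["contact_force"].round(1))
    a=robot.read_camera("scene")[195:300,200:420];b=robot.read_camera("top")[190:290,222:442]
    r=lambda i:cv2.resize(i,None,fx=2.8,fy=2.8,interpolation=cv2.INTER_CUBIC)
    cv2.imwrite(f"pics/{name}.png",np.vstack([r(a),r(b)])[:,:,::-1])
E
python3 -c "
from h import *
look('p1')"
```

```text
tcp base -0.0202 -0.0975 [ 0.5116 -0.1087  0.0558] [ 0.5 -0.8  0.2]
```

View pics/p1.png

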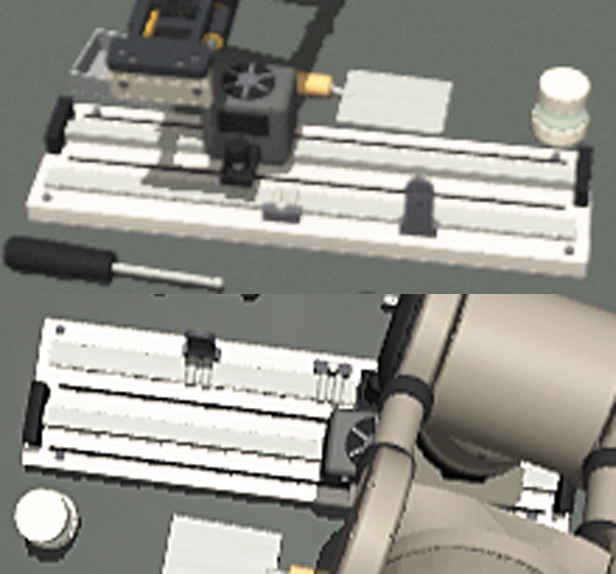

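The head has moved with the fingers. The hub is at crop (245,80) in the scene view, and the pin is just short of the low clamp.

```bash
python3 -c "
from h import *
for q in((287.2,223.2),(261.8,220.6)):
  P=plane('scene',q,.1); print(P,(P[:2]-ctr)@ex,(P[:2]-ctr)@ey)"
```

```text
[ 0.51832252 -0.0656049   0.1       ] -0.01955259245211883 -0.05390720558838018
[ 0.5097214  -0.12149877  0.1       ] -0.02022471596940109 -0.11045498357797194
```

Call:
arm_command(moves=[[[0.005,0,0],[0,0,0],0],[[0.01,0,0],[0,0,0],0],[[0.015,0,0],[0,0,0],0],[[0.02,0,0],[0,0,0],0],[[0.024,0,0],[0,0,0],0]])

```text
time: 4.3
tool_pos: [0.5149, -0.0857, 0.0557]
tool_rot: [-3.141, 0.0, 1.428]
contact_force: [-0.4, -1.0, -1.1]
opening: 0.0
grip_force: 0.6
```

Call:
arm_command(moves=[[[0.001,0,0],[0,0,0],0],[[0.002,0,0],[0,0,0],0],[[0.003,0,0],[0,0,0],0],[[0.004,0,0],[0,0,0],0],[[0.005,0,0],[0,0,0],0]])

```text
time: 4.8
tool_pos: [0.5151, -0.0836, 0.0558]
tool_rot: [-3.141, 0.004, 1.428]
contact_force: [-3.3, -8.1, 0.1]
opening: 0.0002
grip_force: 4.5
```

Call:
arm_command(moves=[[[0.001,0,0],[0,0,0],0],[[0.002,0,0],[0,0,0],0],[[0.003,0,0],[0,0,0],0],[[0.004,0,0],[0,0,0],0],[[0.005,0,0],[0,0,0],0]])

```text
time: 5.3
tool_pos: [0.5166, -0.0759, 0.0559]
tool_rot: [3.141, -0.0, 1.428]
contact_force: [0.5, -0.1, 0.3]
opening: 0.0003
grip_force: 0.0
```

Call:
arm_command(moves=[[[0.001,0,0],[0,0,0],0],[[0.002,0,0],[0,0,0],0],[[0.003,0,0],[0,0,0],0],[[0.004,0,0],[0,0,0],0],[[0.005,0,0],[0,0,0],0]])

```text
time: 5.8
tool_pos: [0.517, -0.0726, 0.0559]
tool_rot: [3.142, 0.002, 1.428]
contact_force: [-2.7, -10.4, 0.6]
opening: 0.0007
grip_force: 5.0
```

Call:
arm_command(moves=[[[0.002,0,0],[0,0,0],0],[[0.004,0,0],[0,0,0],0],[[0.006,0,0],[0,0,0],0],[[0.008,0,0],[0,0,0],0],[[0.01,0,0],[0,0,0],0]])

```text
time: 6.3
tool_pos: [0.5186, -0.0609, 0.0558]
tool_rot: [-3.142, -0.0, 1.428]
contact_force: [-0.2, -3.0, 0.3]
opening: 0.0005
grip_force: 1.4
```

Call:
arm_command(moves=[[[0.006,0,0],[0,0,0],0],[[0.012,0,0],[0,0,0],0],[[0.018,0,0],[0,0,0],0],[[0.024,0,0],[0,0,0],0],[[0.03,0,0],[0,0,0],0]])

```text
time: 6.8
tool_pos: [0.5228, -0.0311, 0.0558]
tool_rot: [-3.142, 0.0, 1.428]
contact_force: [-0.9, -1.1, -0.7]
opening: 0.0006
grip_force: 0.6
```

Call:
arm_command(moves=[[[0.006,0,0],[0,0,0],0],[[0.012,0,0],[0,0,0],0],[[0.018,0,0],[0,0,0],0],[[0.024,0,0],[0,0,0],0],[[0.03,0,0],[0,0,0],0]])

```text
time: 7.3
tool_pos: [0.527, -0.0015, 0.0558]
tool_rot: [-3.141, 0.0, 1.428]
contact_force: [-0.6, -1.5, 1.4]
opening: 0.0003
grip_force: 0.6
```

Call:
arm_command(moves=[[[0.003,0,0],[0,0,0],0],[[0.006,0,0],[0,0,0],0],[[0.009,0,0],[0,0,0],0],[[0.012,0,0],[0,0,0],0],[[0.014,0,0],[0,0,0],0]])

```text
time: 7.8
tool_pos: [0.5291, 0.012, 0.0558]
tool_rot: [3.142, 0.0, 1.428]
contact_force: [-0.2, -0.2, 0.3]
opening: 0.0002
grip_force: 0.5
```

```bash
python3 -c "
from h import *
look('p2')"
```

```text
tcp base -0.0198 0.0245 [0.5291 0.012  0.0558] [-0.2 -0.2  0.3]
```

View pics/p2.png

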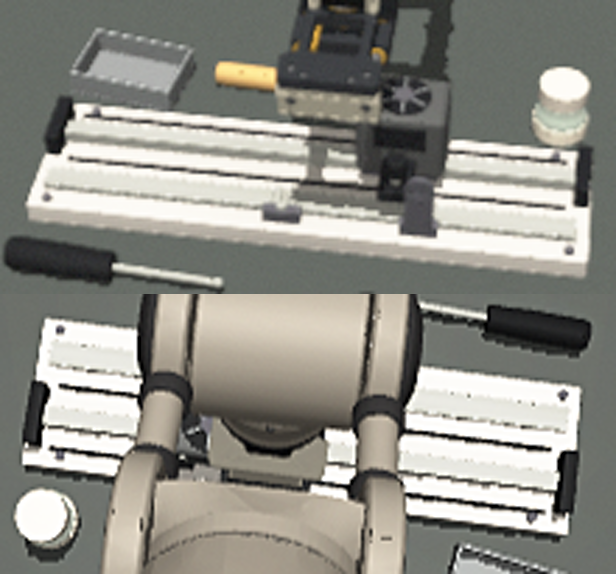

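The head is at base y ≈ 69 and the pin is just short of the tab clamp. I'll go slowly from here.

Call:
arm_command(moves=[[[0.002,0,0],[0,0,0],0],[[0.004,0,0],[0,0,0],0],[[0.006,0,0],[0,0,0],0],[[0.008,0,0],[0,0,0],0],[[0.009,0,0],[0,0,0],0]])

```text
time: 8.4
tool_pos: [0.5305, 0.0205, 0.0559]
tool_rot: [3.141, 0.001, 1.428]
contact_force: [0.1, -4.8, 0.8]
opening: 0.0005
grip_force: 2.4
```

Call:
arm_command(moves=[[[0.0006,0,0],[0,0,0],0],[[0.0012,0,0],[0,0,0],0],[[0.0018,0,0],[0,0,0],0],[[0.0024,0,0],[0,0,0],0],[[0.003,0,0],[0,0,0],0]])

```text
time: 8.9
tool_pos: [0.5307, 0.0218, 0.0559]
tool_rot: [3.142, 0.003, 1.428]
contact_force: [-0.9, -10.5, 1.6]
opening: 0.0004
grip_force: 5.2
```

Call:
arm_command(moves=[[[0.0005,0,0],[0,0,0],0],[[0.001,0,0],[0,0,0],0],[[0.0015,0,0],[0,0,0],0],[[0.002,0,0],[0,0,0],0],[[0.002,0,0],[0,0,0],0]])

```text
time: 9.4
tool_pos: [0.5312, 0.026, 0.0558]
tool_rot: [3.141, -0.0, 1.428]
contact_force: [0.3, -1.5, -0.3]
opening: 0.0008
grip_force: 0.4
```

Call:
arm_command(moves=[[[0.0004,0,0],[0,0,0],0],[[0.0008,0,0],[0,0,0],0],[[0.001,0,0],[0,0,0],0],[[0.001,0,0],[0,0,0],0],[[0.001,0,0],[0,0,0],0]])

```text
time: 9.9
tool_pos: [0.5312, 0.0268, 0.0558]
tool_rot: [-3.142, -0.0, 1.428]
contact_force: [-0.1, 0.4, 0.5]
opening: 0.0006
grip_force: 0.0
```

Call:
arm_command(moves=[[[0.0004,0,0],[0,0,0],0],[[0.0008,0,0],[0,0,0],0],[[0.001,0,0],[0,0,0],0],[[0.001,0,0],[0,0,0],0],[[0.001,0,0],[0,0,0],0]])

```text
time: 10.4
tool_pos: [0.5314, 0.0277, 0.0558]
tool_rot: [3.142, 0.0, 1.428]
contact_force: [-0.7, -0.4, -0.3]
opening: 0.0004
grip_force: 0.0
```

The contact went to zero, so the pin has snapped ahead into the notch. I'll back off, rise and check.

Call:
arm_command(moves=[[[-0.005,0,0],[0,0,0],0],[[-0.015,0,0],[0,0,0],0],[[-0.03,0,0],[0,0,0],0],[[-0.04,0,-0.02],[0,0,0],0],[[-0.04,0,-0.06],[0,0,0],0]])

```text
time: 10.9
tool_pos: [0.5232, -0.014, 0.1139]
tool_rot: [-3.135, 0.0, 1.426]
contact_force: [1.2, -0.7, 0.3]
opening: 0.0004
grip_force: 0.0
```

Call:
arm_command(moves=[[[-0.03,0,-0.03],[0,0,0],0],[[-0.06,0,-0.06],[0,0,0],0],[[-0.1,0,-0.08],[0,0,0],0],[[-0.14,0,-0.08],[0,0,0],0],[[-0.18,0,-0.08],[0,0,0],0]])

```text
time: 11.4
tool_pos: [0.4993, -0.1929, 0.1969]
tool_rot: [3.14, 0.001, 1.427]
contact_force: [0.4, -0.5, -1.3]
opening: 0.0006
grip_force: 0.0
```

Call:
arm_command(moves=[[[-0.04,0,0],[0,0,0],0],[[-0.08,0,0],[0,0,0],0],[[-0.12,0,0],[0,0,0],0],[[-0.12,0,0],[0,0,0],0],[[-0.12,0,0],[0,0,0],0]])

```text
time: 11.9
tool_pos: [0.4818, -0.3102, 0.1954]
tool_rot: [-3.141, -0.001, 1.425]
contact_force: [0.4, 0.5, 0.1]
opening: 0.0002
grip_force: 0.0
```

```bash
python3 -c "
from h import *
look('p3')"
```

```text
tcp base -0.0214 -0.3012 [ 0.4818 -0.3102  0.1954] [0.4 0.5 0.1]
```

View pics/p3.png

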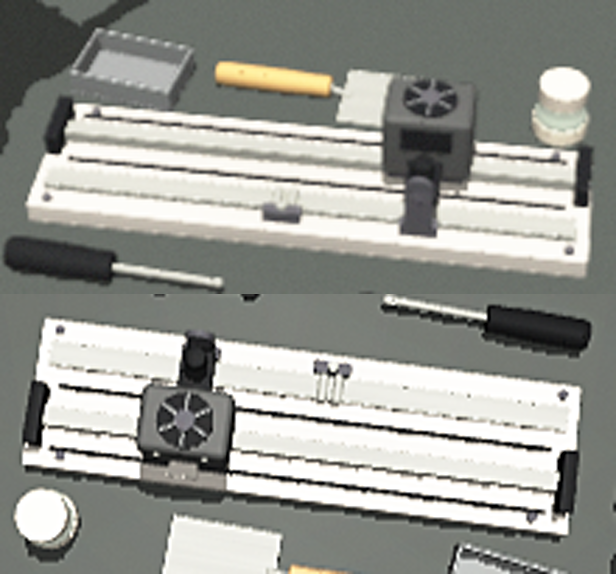

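The head now stands with its knob level with the tab: hub at scene crop (431,98), and at (186,126) in the top-camera half. I'll check the position against the notch.

```bash
python3 -c "
from h import *
P,e=tri((222+185.5/2.8,190+125.5/2.8),(200+431/2.8,195+98/2.8))
print(P,e,(P[:2]-ctr)@ex,(P[:2]-ctr)@ey)"
```

```text
[0.53727666 0.07699919 0.09702068] 0.004047128746860148 -0.020798402939555437 0.08994561743722541
```

```bash
python3 -c "
from cell import robot
print(robot.hand_in())"
```

```text
the job is handed in; nothing more can be done
None
```

The print head rode over the low clamp and is parked in the tab clamp's notch: I measured it at y ≈ 90 mm against the notch at ≈ 89 mm. The hand is clear, and I handed the job in at about 12 s.

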